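# Load a gravity-feed fitting dispenser in order

## Robot

A 6-joint arm with a two-finger parallel gripper is mounted at the origin on the work surface. World frame = base frame: x ahead of the robot, y to its left, z up, the work surface at z = 0. Lengths are in m, angles in rad, forces in N, time in s.
With the tool pointing down it reaches from about 0.3 to 0.95 m from the base axis. Payload 3.1 kg.
Tool frame: the origin (TCP) lies midway between the tips of the shut fingers; the grasp point (between the pads) lies manip.tcp_to_grasp behind it (manip.tcp_to_grasp is the distance from the TCP to the grasp point, in m); z points along the fingers, y is the line along which they close (so a half turn about z gives the same grasp; the last joint's range is limited). The gripper opens to 85 mm and grips with 20 to 120 N. Pads are 22 mm wide; open, the fingers measure 114 mm over their backs; the gripper's body (76 mm by 85 mm) begins 54 mm behind the grasp point. The pads swing forward as they close: fully open they stand 13 mm farther back than shut.
Start: joints at [-1.198, 0.308, 1.634, -0, 1.2, -0.07], TCP at [0.268, -0.565, 0.231] pointing down, gripper open.
Joint ranges: [-3.06, 3.06], [-0.79, 1.96], [0.05, 2.63], [-1.19, 4.34], [0.05, 2.64], [-2.94, 2.94]. Speed limits (rad/s): [2.79, 2.79, 3.14, 3.14, 3.14, 3.14].

## Interface

Orientations are given as a rotation vector (axis times angle).
In Python, from plant import sensors, eyes, order, manip gives the robot as it stands.
- The arm moves only by the tool jog_arm, never from a script. Its argument "commands" is one flat list of numbers, 6 for each row, row after row: the shift along the world's x, y, z in mm, then the turn, a rotation vector about the world's x, y, z in rad. A call has 1 to 10 rows; each row is the pose to reach, as a shift and turn from the pose commanded when the call began; what a row does not reach only later rows make up. A row lasts 1/12 s, in which the tool goes at most 41.7 mm and 7.16 degrees, less where a joint would pass 70% of its speed; a pose out of reach is approached as far as the arm can. A call with a gripper value outside its range is refused whole. "grip" is the gripper command: -1 is shut, 1 is fully open, values between are in proportion, set as the call begins (left out, the last holds). The fingers move at their own pace and stop on an object; "force" is the grip in N (left out, the last holds). Time passes only in rows, so rows that repeat a pose let the fingers close. It gives the time, the measured TCP pose, the force, the opening and the grip force at its end, in the units of the state.
- sensors.get_obs(): the state, without advancing time (a new reading comes with each control period).
- eyes.capture(name): name is "scene" or "top" or "wrist"; returns a dict with "image" (420x560x3 uint8, red, green, blue), "depth" (420x560 float32, m along the optical axis (not along the pixel's ray), 0 where there is no reading), "fx", "fy", "cx", "cy" (pixels), "dist" ([k1, k2, p1, p2, k3] as OpenCV has them; the pictures are not rectified), "rvec" (rotation vector, rad) and "tvec" (3), from world to camera coordinates, as OpenCV has them. Camera axes: x right, y down, z forward; pixel columns grow to the right and rows downward; lengths in m; the calibration is good to about 2 mm. A picture is of the moment at which its call begins.
- order.hand_in(): hands the job in; it is judged then, once.
Trained networks look in the newest picture that a camera, given by its name, has taken for a name from the list of things; names that differ only in an ending like _2 or _b are one class to them, and where a whole thing is asked for, a point or a joint stands for the part that bears it (a point fixed in the world has none). Each returns a list of dicts, best first, with "conf" (0 to 1); they miss things now and then, are a little off and sometimes report something else, mostly with a low value. They report only what shows in the picture. A call takes as long as a camera call. They do not tell look-alikes from the thing itself.
- eyes.search_frame(camera, query): "location" ([column, row] as shares, 0 to 1, of the picture: columns of its width, rows of its height, amid what is visible of it).
- eyes.masks_of(camera, query): "region" (420x560 bool, what is visible of it) and "location" ([column, row] as shares, 0 to 1, of the picture: columns of its width, rows of its height, amid what is visible of it).
The state is a dict: "t": time; "joints": joint angles; "joint_vel": joint speeds; "effort": joint torques, N m; "tcp_pos": TCP position; "ee_rot": TCP orientation; "contact_force": force on the tool from outside, world axes, zero at the start; "ft_torque": the same for the moment, N m; "gripper_width": finger opening in m; "gripper_force": force on a finger pad.
Only numpy, scipy, OpenCV 4.12 (cv2) and the standard library are available. Lean on these libraries where they do the work, as an engineer would, in place of code of your own. Each camera call takes 0.05 s, during which the arm holds its last target. There are 200 camera calls.

## Task

Load the sloping steel dispenser chute from its open upper end so that the large pipe coupling will be dispensed first and the small coupling next: the large one must have rolled down against the gate at the low end, and the small one must lie right behind it. Both are short couplings from the beige tray; leave the long pipe piece where it lies in the tray.

Things in the scene. Friction and masses are not known exactly. Their poses are not given: they have to be found in the camera images.
- chute: Fixed open-topped steel chute, base 310 x 150 mm. Origin: centre of base underside on the table, z up. It runs along its x, 104 mm wide inside, walls 4 mm thick, 36 mm above the floor. The floor falls 12 degrees towards -x: 20 mm high at x -150 mm (closed gate, low end), 85 mm at x +153 mm (end wall). Wires 66 mm above the floor roof the lower part, from the gate to x -50 mm.
- chute_load (a point): Good loading spot on the floor of the chute's open upper part, mid-width, at x +50 mm of the chute, 63 mm above the table; axes as the chute. A coupling laid across (axis along y) and let go here rolls down by itself. The floor under the uphill finger is 8 to 15 mm higher, so let go with the coupling's underside some 12 mm above this point.
- large_coupling: Short black plastic pipe coupling, a plain cylinder 56 mm in diameter, 80 mm long, about 90 g, lying in a cradle of the beige tray. Origin at its centre (half-way up and along), 32 mm above the table at the start; its y axis is the level cylinder axis, and it may roll about it.
- small_coupling: Short black plastic pipe coupling, a plain cylinder 42 mm in diameter, 80 mm long, about 60 g, lying in another cradle of the tray. Origin at its centre (half-way up and along), 25 mm above the table at the start; its y axis is the level cylinder axis.
- long_pipe: Bystander: black pipe piece 42 mm in diameter, 150 mm long, in the remaining cradle; too long for the chute. Origin at its centre, y its axis. The fixed beige tray is 348 x 198 mm, floor 4 mm thick, rim 14 mm high, with three parallel cradles 105 mm apart in any order; nubs 10 mm high hold each piece by its ends, leaving the middle 50 mm free.
Things that resemble listed ones, but are neither listed nor needed, are in the scene too. What is shaped like the small_coupling but green or orange is not meant.

How it is judged:
On the way:
1. the large coupling lies across the chute against the gate (x of large_coupling in the frame of chute between -0.145 and -0.113 m and y of large_coupling in the frame of chute between -0.03 and 0.03 m and z of large_coupling in the frame of chute between 0.03 and 0.09 m and angle between the y axis of large_coupling and the y axis of chute, either way round below 0.3 rad and linear speed of large_coupling below 0.03 m/s), for 0.2 s.
At the end, for the whole second after the job is handed in: Both couplings lie at rest across the chute (within 0.3 rad), in it: the large one against the gate (its centre no more than about 10 mm up the chute from there), the small one directly behind it (within about 12 mm of touching it) (all of step 1 and x of small_coupling in the frame of chute between -0.1 and -0.062 m and y of small_coupling in the frame of chute between -0.03 and 0.03 m and z of small_coupling in the frame of chute between 0.03 and 0.09 m and angle between the y axis of small_coupling and the y axis of chute, either way round below 0.3 rad and linear speed of small_coupling below 0.03 m/s).
It fails at once if the long pipe piece is moved by more than 30 mm (distance of long_pipe from where it was at the start of the episode above 0.03 m).
It also fails if it takes over 58 s, if anything falls off the work surface, if the arm or the gripper's body presses on something with over 40 N, if the wrist force passes 120 N, or if a joint passes its speed limit or range.

## Working session

There is one attempt and no reset: what is moved stays moved. The work goes in short steps, Python scripts to look and compute and a tool call to move; the robot and the scene stay as the last step left them, time stands still between calls to the robot, and variables do not carry over. Pictures are saved under pics/ and viewed, at most 10 in all, crops included, and the job is handed in when it is done.

Besides the shell and the picture viewer there is one more tool, called after ">>>" as name(argument=value, ...) on one line, values as JSON. jog_arm: Moves the arm, as the interface text tells. Its arguments: {"type":"object","properties":{"commands":{"type":"array"},"grip":{"type":"number"},"force":{"type":"number"}},"required":["commands"]}

```bash
mkdir -p pics; cat > h.py <<'E'
import numpy as np, cv2
from plant import sensors, eyes, order, manip
def cloud(c, mask=None):
    d=c["depth"]; m=d>0
    if mask is not None: m&=mask
    v,u=np.nonzero(m)
    K=np.array([[c["fx"],0,c["cx"]],[0,c["fy"],c["cy"]],[0,0,1]])
    n=cv2.undistortPoints(np.stack([u,v],1).astype(float)[:,None],K,np.array(c["dist"],float))[:,0]
    z=d[v,u]; P=np.c_[n*z[:,None],z]
    R=cv2.Rodrigues(np.array(c["rvec"],float))[0]
    return (P-np.array(c["tvec"]).ravel())@R, u, v
E
python3 - <<'E'
from h import *
print(manip.tcp_to_grasp, sensors.get_obs())
ims=[]
for n in ["top","scene"]:
    c=eyes.capture(n); im=c["image"][:,:,::-1].copy()
    for q in ["large_coupling","small_coupling","long_pipe","chute"]:
        for r in eyes.masks_of(n,q)[:4]:
            P,u,v=cloud(c,r["region"])
            if len(P)<20: continue
            x=P[:,:2]-P[:,:2].mean(0); w,V=np.linalg.eigh(np.cov(x.T)); a=V[:,1]
            print(n,q,round(r["conf"],2),np.round(np.array(r["location"])*[560,420]),len(P),"med",np.median(P,0).round(3),"zmax",np.percentile(P[:,2],97).round(3),"mid",((P.min(0)+P.max(0))/2).round(3),"ax",a.round(3),"ext",np.ptp(x@V,axis=0).round(3))
    cv2.imwrite(f"pics/{n}.png",im)
E
```

```text
0.0187 {'t': 0.0, 'joints': array([-1.19768794e+00,  3.09050148e-01,  1.63519970e+00, -9.17696126e-06,
        1.19970678e+00, -6.96983057e-02]), 'joint_vel': array([-0.00079412,  0.00066059,  0.00091289, -0.00125779, -0.00053383,
        0.00039462]), 'effort': array([-5.26877102e-05, -4.15250373e+01, -2.76664728e+01, -2.89150585e-04,
        1.02599699e-02,  1.18455918e-05]), 'tcp_pos': array([ 0.26746722, -0.56395407,  0.23001272]), 'ee_rot': array([-3.06262740e+00, -6.89382609e-01,  5.74016878e-04]), 'contact_force': array([-0.80144722,  0.79220342,  0.38713129]), 'ft_torque': array([ 0.00482022, -0.01652413,  0.04148872]), 'gripper_force': 0.0, 'gripper_width': 0.0854005038167387}
top large_coupling 0.8 [242. 241.] 1185 med [0.533 0.172 0.055] zmax 0.06 mid [0.532 0.173 0.032] ax [-0.08   0.997] ext [0.058 0.081]
top small_coupling 0.92 [235. 194.] 870 med [0.635 0.183 0.041] zmax 0.046 mid [0.639 0.187 0.025] ax [-0.116  0.993] ext [0.045 0.09 ]
top small_coupling 0.86 [230. 113.] 784 med [0.796 0.192 0.038] zmax 0.043 mid [0.799 0.192 0.021] ax [-0.376  0.927] ext [0.04  0.082
[... 662 characters left out ...]
t [0.084 0.101]
scene small_coupling 0.65 [389. 233.] 919 med [0.803 0.182 0.038] zmax 0.044 mid [0.798 0.207 0.022] ax [-0.412  0.911] ext [0.048 0.119]
scene small_coupling 0.62 [377. 151.] 627 med [0.696 0.375 0.036] zmax 0.044 mid [0.689 0.384 0.025] ax [-0.999 -0.034] ext [0.038 0.092]
scene small_coupling 0.56 [312. 195.] 761 med [0.64  0.172 0.042] zmax 0.048 mid [0.632 0.202 0.027] ax [-0.057  0.998] ext [0.051 0.119]
scene long_pipe 0.73 [225. 166.] 1085 med [0.436 0.157 0.043] zmax 0.048 mid [0.429 0.168 0.031] ax [-0.064  0.998] ext [0.04  0.152]
scene chute 0.84 [165. 318.] 17391 med [ 0.586 -0.184  0.055] zmax 0.116 mid [ 0.519 -0.164  0.061] ax [-0.983  0.185] ext [0.158 0.398]
```

View pics/top.png

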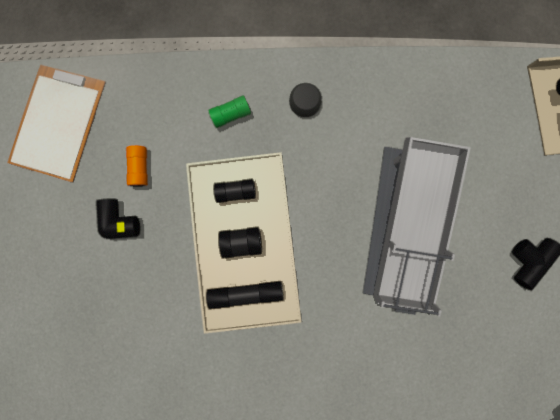

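View pics/scene.png

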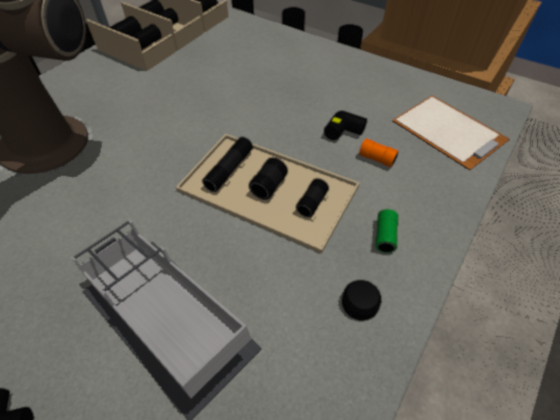

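```bash
python3 - <<'E'
from h import *
c=eyes.capture("top")
r=eyes.masks_of("top","chute")[0]
P,u,v=cloud(c,r["region"]); P=P[P[:,2]>0.012]
rect=cv2.minAreaRect(P[:,:2].astype(np.float32)*1000)
print(rect, cv2.boxPoints(rect))
ctr=np.array(rect[0])/1000; 
# long axis
b=cv2.boxPoints(rect)/1000; e=[b[1]-b[0],b[2]-b[1]]; a=max(e,key=np.linalg.norm); a/=np.linalg.norm(a); n=np.array([-a[1],a[0]])
q=(P[:,:2]-ctr); s=q@a; t=q@n
for lo in np.arange(-.17,.17,.02):
    m=(s>lo)&(s<lo+.02)&(abs(t)<.04)
    k=(s>lo)&(s<lo+.02)
    if k.sum()>5: print(round(lo+.01,3), np.percentile(P[m,2],[10,50,90]).round(3) if m.any() else None, "t",np.percentile(t[k],[1,99]).round(3))
print("axis",a,"ctr",ctr)
E
```

```text
((550.7064208984375, -171.20046997070312), (113.97099304199219, 326.99371337890625), 79.43437194824219) [[ 379.53262 -197.24075]
 [ 700.9823  -257.19885]
 [ 721.88025 -145.16019]
 [ 400.43054  -85.20209]]
-0.16 [0.058 0.06  0.088] t [-0.053  0.055]
-0.14 [0.02  0.036 0.088] t [-0.055  0.056]
-0.12 [0.022 0.024 0.092] t [-0.055  0.056]
-0.1 [0.026 0.029 0.096] t [-0.055  0.056]
-0.08 [0.03  0.033 0.101] t [-0.055  0.056]
-0.06 [0.035 0.037 0.104] t [-0.055  0.056]
-0.04 [0.039 0.043 0.11 ] t [-0.055  0.056]
-0.02 [0.043 0.046 0.048] t [-0.055  0.056]
-0.0 [0.047 0.05  0.052] t [-0.055  0.057]
0.02 [0.052 0.054 0.056] t [-0.056  0.057]
0.04 [0.056 0.058 0.061] t [-0.055  0.056]
0.06 [0.06  0.063 0.065] t [-0.055  0.057]
0.08 [0.065 0.067 0.069] t [-0.055  0.056]
0.1 [0.069 0.071 0.073] t [-0.054  0.056]
0.12 [0.073 0.076 0.078] t [-0.054  0.056]
0.14 [0.077 0.08  0.082] t [-0.055  0.056]
0.16 [0.082 0.084 0.12 ] t [-0.054  0.057]
axis [ 0.9830455  -0.18336162] ctr [ 0.55070642 -0.17120047]
```

The top view shows the tray's large coupling at (240,242), the small one at (235,191), the long pipe at (245,295), and the chute at (420,225) with its low wired end towards the bottom. The scene view agrees. I'll move above the large coupling.

>>> jog_arm(commands=[264,738,-30,0,0,1.2,264,738,-30,0,0,1.2,264,738,-30,0,0,1.2,264,738,-30,0,0,1.2,264,738,-30,0,0,1.2,264,738,-30,0,0,1.2,264,738,-30,0,0,1.2,264,738,-30,0,0,1.2,264,738,-30,0,0,1.2,264,738,-30,0,0,1.2], grip=1, force=30)

```text
t: 1.43
tcp_pos: [0.4084, -0.1709, 0.2157]
ee_rot: [2.133, 2.304, 0.001]
contact_force: [0.8, -0.2, -0.5]
gripper_width: 0.0855
gripper_force: 0.0
```

>>> jog_arm(commands=[120,335,-16,0,0,0,120,335,-16,0,0,0,120,335,-16,0,0,0,120,335,-16,0,0,0,120,335,-16,0,0,0,120,335,-16,0,0,0,120,335,-16,0,0,0,120,335,-16,0,0,0,120,335,-16,0,0,0,120,335,-16,0,0,0])

```text
t: 2.27
tcp_pos: [0.5295, 0.1669, 0.1996]
ee_rot: [-2.135, -2.305, -0.005]
contact_force: [1.1, -0.2, -0.6]
gripper_width: 0.0854
gripper_force: 0.0
```

```bash
cat > w.py <<'E'
from h import *
import sys
o=sensors.get_obs(); R=cv2.Rodrigues(o["ee_rot"])[0]
print("tcp",o["tcp_pos"].round(4),"toolz",R[:,2].round(3),"tooly deg",np.degrees(np.arctan2(R[1,1],R[0,1])).round(2))
c=eyes.capture("wrist"); cv2.imwrite(f"pics/{sys.argv[1]}.png",c["image"][:,:,::-1])
for q in sys.argv[2:]:
    for r in eyes.masks_of("wrist",q)[:3]:
        P,u,v=cloud(c,r["region"])
        if len(P)<50: continue
        P=P[P[:,2]>0.012]
        rc=cv2.minAreaRect(P[:,:2].astype(np.float32)*1000)
        top=P[P[:,2]>np.percentile(P[:,2],97)-.003]
        l=cv2.fitLine(top[:,:2].astype(np.float32),cv2.DIST_HUBER,0,.001,.001).ravel()
        print(q,round(r["conf"],2),np.round(np.array(r["location"])*[560,420]),"rect",np.round(rc[0]),np.round(rc[1]),round(rc[2],1),"topline",l.round(3),"z",np.percentile(P[:,2],97).round(3))
E
python3 w.py w1 large_coupling small_coupling
```

```text
tcp [0.5295 0.1669 0.1996] toolz [ 0.002  0.002 -1.   ] tooly deg 4.38
large_coupling 0.85 [282. 176.] rect [532. 176.] [55. 81.] 5.1 topline [ 0.091 -0.996  0.532  0.177] z 0.06
small_coupling 0.89 [545. 173.] rect [798. 194.] [37. 82.] 19.4 topline [ 0.355 -0.935  0.795  0.189] z 0.04
small_coupling 0.59 [388. 173.] rect [636. 186.] [40. 81.] 5.3 topline [ 0.092 -0.996  0.636  0.188] z 0.046
```

>>> jog_arm(commands=[2,9,-40,0,0,0.013,2,9,-80,0,0,0.013,2,9,-120,0,0,0.013,2,9,-145,0,0,0.013,2,9,-165,0,0,0.013,2,9,-180,0,0,0.013,2,9,-189,0,0,0.013,2,9,-189,0,0,0.013])

```text
t: 3.08
tcp_pos: [0.5279, 0.1694, 0.0085]
ee_rot: [-2.126, -2.31, 0.006]
contact_force: [-0.8, 0.7, 0.8]
gripper_width: 0.0852
gripper_force: 0.0
```

>>> jog_arm(commands=[0,0,0,0,0,0,0,0,0,0,0,0,0,0,0,0,0,0,0,0,0,0,0,0,0,0,0,0,0,0,0,0,0,0,0,0], grip=-1, force=40)

```text
t: 3.58
tcp_pos: [0.5328, 0.1716, 0.0125]
ee_rot: [2.122, 2.311, 0.007]
contact_force: [1.7, -2.0, 5.5]
gripper_width: 0.0549
gripper_force: 42.7
```

>>> jog_arm(commands=[0,0,20,0,0,0,0,0,60,0,0,0,0,0,100,0,0,0,0,0,140,0,0,0,10,-36,165,0,0,-0.05,20,-72,165,0,0,-0.1,29,-111,165,0,0,-0.15,38,-151,165,0,0,-0.2,47,-191,165,0,0,-0.27,55,-231,165,0,0,-0.27])

```text
t: 4.42
tcp_pos: [0.5843, -0.0609, 0.1752]
ee_rot: [-2.418, -2.004, 0.001]
contact_force: [0.8, -0.4, -0.0]
gripper_width: 0.055
gripper_force: 42.7
```

>>> jog_arm(commands=[21,-127,0,0,0,0,21,-127,0,0,0,0,21,-127,0,0,0,0,21,-127,0,0,0,0,21,-127,0,0,0,0,21,-127,0,0,0,0,21,-127,0,0,0,0])

```text
t: 5.0
tcp_pos: [0.6051, -0.185, 0.1747]
ee_rot: [-2.414, -2.006, 0.001]
contact_force: [-0.3, 0.4, -1.1]
gripper_width: 0.0549
gripper_force: 42.7
```

```bash
python3 w.py w2; python3 - <<'E'
from h import *
c=eyes.capture("scene"); cv2.imwrite("pics/s2.png",c["image"][:,:,::-1])
E
```

```text
tcp [ 0.6051 -0.185   0.1747] toolz [-0.002  0.002 -1.   ] tooly deg -10.54
```

View pics/w2.png

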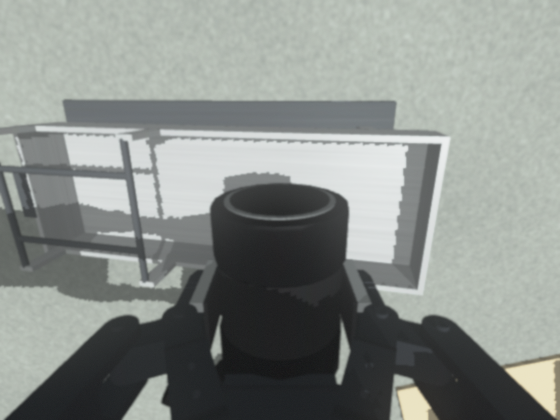

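The wrist view shows the large coupling held at (280,270), aligned across the chute's open upper part, with the wires at the left, x<150. I'll lower it and release.

>>> jog_arm(commands=[4,-1,-35,0,0,0,4,-1,-65,0,0,0,4,-1,-82,0,0,0,4,-1,-91,0,0,0,4,-1,-91,0,0,0,4,-1,-91,0,0,0])

```text
t: 5.6
tcp_pos: [0.6103, -0.1869, 0.0846]
ee_rot: [-2.416, -2.008, -0.0]
contact_force: [0.7, -0.7, -0.8]
gripper_width: 0.0546
gripper_force: 42.7
```

>>> jog_arm(commands=[0,0,0,0,0,0,0,0,0,0,0,0,0,0,0,0,0,0,0,0,0,0,0,0,0,0,0,0,0,0], grip=1)

```text
t: 6.02
tcp_pos: [0.6105, -0.188, 0.0854]
ee_rot: [2.416, 2.006, 0.001]
contact_force: [-0.1, 0.5, -0.2]
gripper_width: 0.0849
gripper_force: 0.4
```

>>> jog_arm(commands=[0,0,15,0,0,0,0,0,30,0,0,0,0,0,45,0,0,0,0,0,60,0,0,0,0,0,90,0,0,0,0,0,120,0,0,0,0,0,120,0,0,0,0,0,120,0,0,0])

```text
t: 6.68
tcp_pos: [0.612, -0.1886, 0.2077]
ee_rot: [2.413, 2.003, 0.005]
contact_force: [-0.4, -0.7, -1.3]
gripper_width: 0.0855
gripper_force: 0.0
```

```bash
python3 w.py w3 large_coupling
```

```text
tcp [ 0.612  -0.1886  0.2077] toolz [ 0.006 -0.002 -1.   ] tooly deg -10.61
large_coupling 0.75 [ 85. 181.] rect [ 436. -154.] [92. 69.] 81.8 topline [ 0.19   0.982  0.435 -0.147] z 0.081
```

View pics/w3.png

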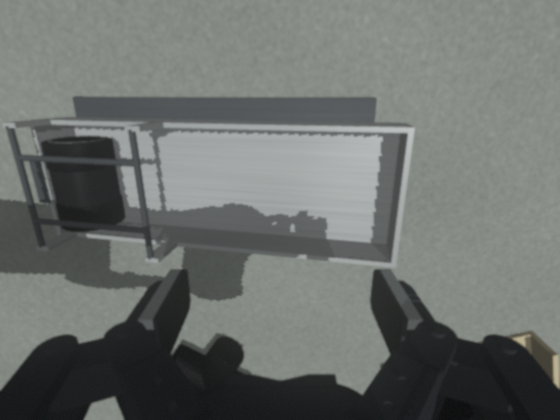

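The large coupling lies at the gate, at (85,183), across the chute. Now the small one.

>>> jog_arm(commands=[24,372,0,0,0,0.274,24,372,0,0,0,0.274,24,372,0,0,0,0.274,24,372,0,0,0,0.274,24,372,0,0,0,0.274,24,372,0,0,0,0.274,24,372,0,0,0,0.274,24,372,0,0,0,0.274,24,372,0,0,0,0.274,24,372,0,0,0,0.274])

```text
t: 7.62
tcp_pos: [0.6323, 0.1917, 0.202]
ee_rot: [-2.11, -2.321, -0.001]
contact_force: [-0.4, -0.6, -0.2]
gripper_width: 0.0851
gripper_force: 0.0
```

```bash
python3 w.py w4 small_coupling
```

```text
tcp [0.6323 0.1917 0.202 ] toolz [-0.003  0.004 -1.   ] tooly deg 5.45
small_coupling 0.72 [283. 186.] rect [636. 187.] [42. 81.] 5.0 topline [ 0.094 -0.996  0.636  0.188] z 0.046
small_coupling 0.64 [445. 192.] rect [801. 195.] [41. 81.] 21.6 topline [ 0.367 -0.93   0.8    0.196] z 0.042
```

>>> jog_arm(commands=[3,-4,-40,0,0,0,3,-4,-80,0,0,0,3,-4,-120,0,0,0,3,-4,-150,0,0,0,3,-4,-170,0,0,0,3,-4,-184,0,0,0,3,-4,-194,0,0,0,3,-4,-194,0,0,0])

```text
t: 8.38
tcp_pos: [0.6352, 0.1786, 0.0077]
ee_rot: [-2.12, -2.315, 0.006]
contact_force: [-0.4, -0.7, 0.3]
gripper_width: 0.0855
gripper_force: 0.0
```

>>> jog_arm(commands=[0,0,0,0,0,0,0,0,0,0,0,0,0,0,0,0,0,0,0,0,0,0,0,0,0,0,0,0,0,0,0,0,0,0,0,0,0,0,0,0,0,0], grip=-1, force=40)

```text
t: 8.97
tcp_pos: [0.6387, 0.1807, 0.0126]
ee_rot: [2.119, 2.317, 0.004]
contact_force: [-0.8, -0.1, 5.4]
gripper_width: 0.0408
gripper_force: 40.6
```

>>> jog_arm(commands=[0,0,20,0,0,0,0,0,60,0,0,0,0,0,100,0,0,0,0,0,140,0,0,0,-3,-36,165,0,0,-0.05,-6,-72,165,0,0,-0.1,-9,-111,165,0,0,-0.15,-13,-151,165,0,0,-0.2,-16,-191,165,0,0,-0.274,-19,-231,165,0,0,-0.274])

```text
t: 9.8
tcp_pos: [0.6174, -0.0521, 0.1756]
ee_rot: [2.419, 2.004, 0.0]
contact_force: [0.5, -0.4, -0.4]
gripper_width: 0.0406
gripper_force: 40.6
```

>>> jog_arm(commands=[-12,-138,0,0,0,0,-12,-138,0,0,0,0,-12,-138,0,0,0,0,-12,-138,0,0,0,0,-12,-138,0,0,0,0,-12,-138,0,0,0,0,-12,-138,0,0,0,0])

```text
t: 10.38
tcp_pos: [0.6059, -0.1875, 0.1751]
ee_rot: [-2.416, -2.007, -0.0]
contact_force: [0.1, -0.4, -1.8]
gripper_width: 0.0407
gripper_force: 40.6
```

>>> jog_arm(commands=[3,0,-35,0,0,0,3,0,-65,0,0,0,3,0,-82,0,0,0,3,0,-91,0,0,0,3,0,-91,0,0,0,3,0,-91,0,0,0])

```text
t: 10.88
tcp_pos: [0.6094, -0.1875, 0.0845]
ee_rot: [-2.415, -2.009, -0.0]
contact_force: [0.4, -0.0, -0.1]
gripper_width: 0.041
gripper_force: 40.6
```

>>> jog_arm(commands=[0,0,0,0,0,0,0,0,0,0,0,0,0,0,0,0,0,0,0,0,0,0,0,0,0,0,0,0,0,0,0,0,0,0,0,0], grip=1)

```text
t: 11.38
tcp_pos: [0.6092, -0.1889, 0.0849]
ee_rot: [2.417, 2.006, 0.001]
contact_force: [0.1, -0.6, -0.2]
gripper_width: 0.0858
gripper_force: 0.0
```

>>> jog_arm(commands=[0,0,15,0,0,0,0,0,30,0,0,0,0,0,45,0,0,0,0,0,60,0,0,0,0,0,90,0,0,0,0,0,120,0,0,0,0,0,120,0,0,0,0,0,120,0,0,0,0,0,120,0,0,0,0,0,120,0,0,0])

```text
t: 12.22
tcp_pos: [0.6078, -0.1883, 0.2026]
ee_rot: [-2.415, -2.005, 0.002]
contact_force: [0.1, -0.6, 0.7]
gripper_width: 0.0851
gripper_force: 0.0
```

>>> jog_arm(commands=[0,0,0,0,0,0,0,0,0,0,0,0,0,0,0,0,0,0,0,0,0,0,0,0,0,0,0,0,0,0,0,0,0,0,0,0,0,0,0,0,0,0,0,0,0,0,0,0])

```text
t: 12.88
tcp_pos: [0.6091, -0.1887, 0.2044]
ee_rot: [2.417, 2.007, 0.0]
contact_force: [0.7, 0.8, 1.2]
gripper_width: 0.0853
gripper_force: 0.0
```

```bash
python3 w.py w5 large_coupling small_coupling
```

```text
tcp [ 0.6091 -0.1887  0.2044] toolz [ 0. -0. -1.] tooly deg -10.6
large_coupling 0.58 [ 85. 183.] rect [ 433. -148.] [82. 60.] 75.3 topline [ 0.201  0.98   0.435 -0.146] z 0.081
small_coupling 0.96 [137. 186.] rect [ 484. -159.] [79. 51.] 77.5 topline [ 0.193  0.981  0.481 -0.157] z 0.077
```

View pics/w5.png

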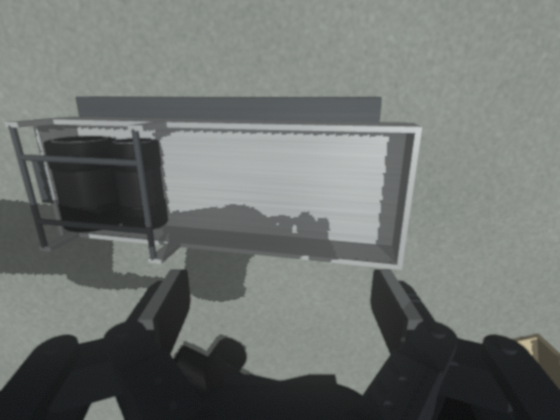

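The picture shows the large coupling at the gate (85,183) and the small one touching it (137,186). In the chute frame they sit at x ≈ -0.128 m and -0.081 m, both in range.

```bash
python3 -c "
from plant import order
print(order.hand_in())"
```

```text
the job is handed in; nothing more can be done
None
```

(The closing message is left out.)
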